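# Shut the curing drawer on a glued phone and start the lamps

## Robot

A 6-joint arm with a two-finger parallel gripper is mounted at the origin on the work surface. World frame = base frame: x ahead of the robot, y to its left, z up, the work surface at z = 0. Lengths are in m, angles in rad, forces in N, time in s.
With the tool pointing down it reaches from about 0.35 to 0.975 m from the base axis. Payload 4.9 kg.
Tool frame: the origin (TCP) lies at the very end of the fingers, on their centre line; the grasp point (between the pads) lies 19 mm behind it; z points along the fingers, y is the line along which they close (so a half turn about z gives the same grasp; the last joint's range is limited). The gripper opens to 85 mm and grips with 20 to 120 N. Pads are 22 mm wide; open, the fingers measure 114 mm over their backs; the gripper's body (76 mm by 85 mm) begins 54 mm behind the grasp point. The pads swing forward as they close: fully open they stand 13 mm farther back than shut.
Start: joints at [1.231, 0.053, 1.613, -0, 1.476, -0.119], TCP at [0.137, 0.61, 0.231] pointing down, gripper open.
Joint ranges: [-3.01, 3.01], [-1.01, 2.22], [0.06, 2.58], [-1.02, 4.17], [0.09, 2.62], [-3.14, 3.14]. Speed limits (rad/s): [2.57, 2.57, 3.14, 3.14, 3.14, 3.14].

## Interface

Orientations are given as a unit quaternion [w, x, y, z].
In Python, from plant import manip gives the robot as it stands.
- The arm moves only by the tool move_arm, never from a script. Its argument "plan" is a list that holds one entry, the list of rows, each a list of 7 numbers: the shift along the tool's x, y, z as a fraction of full scale, then the turn, a rotation vector about the tool's x, y, z as a fraction of full scale, then the closure, from 0 (fully open) to 1 (shut). In form: [[[dx, dy, dz, wx, wy, wz, fingers], ...]]. A call has exactly 10 rows; each row shifts and turns the commanded pose from where the row before left it, along the tool's axes as they then stand; what a row does not reach is not made up. Full scale, the value 1, is 0.12 m for a shift and 0.15 rad for a turn. A row lasts 1/8 s, in which the tool goes at most 62.5 mm and 10.7 degrees, less where a joint would pass 70% of its speed; a pose out of reach is approached as far as the arm can. A call with a number of a shift or a turn outside -1 to 1 is refused whole. A call with a gripper value outside its range is refused whole. The fingers move at their own pace and stop on an object; the grip force is fixed at half the most. Time passes only in rows, so rows that do not move let the fingers close, or fill a call up. It gives the time, the measured TCP pose, the force, the opening and the grip force at its end, in the units of the state.
- manip.state(): the state, without advancing time (a new reading comes with each control period).
- manip.grab_frame(name): name is "scene" or "top"; returns a dict with "pixels" (400x640x3 uint8, blue, green, red), "depth" (400x640 float32, m along the optical axis (not along the pixel's ray), 0 where there is no reading), "vfov" (degrees; the focal length in pixels is half the picture's height over the tangent of half this angle, whatever the lens; pixels are square), "cx", "cy" (the principal point, pixels), "dist_coeffs" ([k1, k2, p1, p2, k3] as OpenCV has them; the pictures are not rectified), "view" (4x4, takes a point from world to camera coordinates). Camera axes: x right, y down, z forward; pixel columns grow to the right and rows downward; lengths in m; the calibration is good to about 2 mm. A picture is of the moment at which its call begins.
- manip.job_done(): hands the job in; it is judged then, once.
The state is a dict: "time": time; "joint_pos": joint angles; "joint_vel": joint speeds; "joint_efforts": joint torques, N m; "tool_pos": TCP position; "tool_rot": TCP orientation; "contact_force": force on the tool from outside, world axes, zero at the start; "ft_torque": the same for the moment, N m; "gripper_width": opening from 0.0 (shut) to 1.0 (fully open); "grasp_force": force on a finger pad.
Only numpy, scipy, OpenCV 4.12 (cv2) and the standard library are available. Lean on these libraries where they do the work, as an engineer would, in place of code of your own. Each camera call takes 0.05 s, during which the arm holds its last target. There are 200 camera calls.

## Task

A phone with a freshly glued screen lies in the open drawer of the UV curing box. With your fingertips push the drawer fully shut, gently and without slamming it, so that the phone stays lying flat on its mat and is never touched; then press the round start button on top of the box all the way in and let it go. Pick nothing up, never press start while the drawer is open, and leave the timer knob and the things on the bench as they are.

Things in the scene. Friction and masses are not known exactly. Their poses are not given: they have to be found in the camera images.
- uvbox: UV curing box, a grey sheet-steel cabinet 240 mm deep (its own x), 280 mm wide (y), 160 mm high, fixed to the bench. Origin: centre of its underside, on the bench. Its x axis points from its front to its back: the drawer shuts along +x of the box. Flat top at 160 mm.
- drawer (a joint): the drawer's opening in m: 0 = fully shut against a hard stop, positive = pulled out along the box's -x (at most 0.15). It slides straight, with about 2.5 N of friction and light damping, stays where it is left, and does not spring back.
- drawer_front (a point): point on the outer face of the drawer's white front panel, on its centre line, 28 mm below the panel's upper edge; moves with the drawer. The panel is 276 mm wide, 12 mm thick, and reaches from 14 mm to 154 mm above the bench; its face lies square to the box's x axis and is 132 mm in front of the box's origin when shut. A steel cup pull 96 mm wide stands out 19 mm from the face at 60 to 82 mm above the bench; above it the face is plain and may be pushed anywhere.
- tray_mat (a point): centre of the upper side of the white silicone mat in the drawer (160 mm along the box's x by 190 mm along y), 29 mm above the bench, 96 mm behind the panel's outer face; moves with the drawer; axes parallel to the box's. The tray's walls are 50 mm above the bench at their top.
- phone: the loose phone, 72 mm (x) by 150 mm (y) by 8 mm thick, dark, lying flat on the mat with its long side across the drawer. Origin: centre of its underside. Must not be touched.
- start (a joint): travel of the start button in m: 0 = out, 0.006 = fully in, pressed straight down. Spring: about 1.5 N to begin moving, 5 N fully in; springs back.
- start_top (a point): centre of the top of the start button: a round plain steel button 30 mm across in a low dark round bezel 46 mm across, on the box's top near the front right corner as seen from the front (the box's -y side). Its top stands 18 mm above the box's top and 6 mm above the bezel when out, level with the bezel when fully in.
- timer (a joint): angle of the timer knob in rad, already set; not to be changed (it turns easily).
- timer_grip (a point): timer knob on the box's top, the front left corner (+y side): black knob 36 mm across with an upright bar, standing 44 mm above the box's top; this point is on its axis 37 mm above the box's top.
- jar: bystander: a small glass jar with a steel cap, 62 mm across and 75 mm tall, standing beside the box. Origin: centre of its underside.
- reel: bystander: a grey plastic wire reel, 60 mm across and 42 mm tall, standing on its end beside the box. Origin: centre of its underside.
- driver: bystander: a black-handled screwdriver 170 mm long and 26 mm thick lying on the bench to one side in front of the box. Origin: on the bench under its middle.
- tweezers: bystander: steel tweezers 125 mm long and 9 mm high lying on the bench to one side in front of the box. Origin: on the bench under their middle.
There are look-alikes about, which are no part of the job. What is meant by the phone is not red, and is the larger of those in its own colour.

How it is judged:
On the way, in this order (a step that is already met when the one before it is completed fails the run):
1. the drawer is fully shut (value of joint drawer below 0.004 m), for 0.2 s.
2. the start button is pressed in (value of joint start above 0.0042 m), for 0.1 s.
At the end, for the whole second after the job is handed in: The drawer is within 4 mm of its stop; start was pressed (over 4.2 of its 6 mm) with the drawer shut and is out again; the phone lies flat and at rest, wholly on its mat: centre within 40 mm of the mat's centre along the drawer and 20 mm across (value of joint drawer below 0.004 m and value of joint start below 0.0015 m and x of phone in the frame of tray_mat between -0.04 and 0.04 m and y of phone in the frame of tray_mat between -0.02 and 0.02 m and z of phone in the frame of tray_mat below 0.006 m and angle between phone's own z axis and vertical below 0.1 rad and linear speed of phone below 0.02 m/s); the robot touches nothing.
It fails at once if the phone is touched, lifted or tipped (contact force between any of the fingers, the arm and phone above 0.3 N or z of phone in the frame of tray_mat above 0.012 m or angle between phone's own z axis and vertical above 0.2 rad).
It fails at once if the drawer is slammed (faster than 0.3 m/s) (velocity of joint drawer below -0.3 m/s).
It fails at once if start is pressed while the drawer is open (value of joint start above 0.003 m and value of joint drawer above 0.006 m).
It fails at once if the timer knob is turned (value of joint timer below 1.1 rad or value of joint timer above 1.9 rad).
It fails at once if a thing on the bench is moved more than 25 mm (distance of any of jar, reel, driver, tweezers from where it was at the start of the episode above 0.025 m).
It also fails if it takes over 38 s, if anything falls off the work surface, if the arm or the gripper's body presses on something with over 40 N, if the wrist force passes 120 N, or if a joint passes its speed limit or range.

## Working session

There is one attempt and no reset: what is moved stays moved. The work goes in short steps, Python scripts to look and compute and a tool call to move; the robot and the scene stay as the last step left them, time stands still between calls to the robot, and variables do not carry over. Pictures are saved under pics/ and viewed, at most 10 in all, crops included, and the job is handed in when it is done.

Besides the shell and the picture viewer there is one more tool, called as a command line: name --argument value ..., lists and objects as JSON in quotes. move_arm: Moves the arm, as the interface text tells. Its arguments: {"type":"object","properties":{"plan":{"type":"array"}},"required":["plan"]}

```bash
mkdir -p pics
cat > h.py <<'E'
import numpy as np, cv2
from plant import manip
def grab(n):
    f=manip.grab_frame(n); h=f["pixels"].shape[0]
    fl=h/2/np.tan(np.radians(f["vfov"])/2)
    f["K"]=np.array([[fl,0,f["cx"]],[0,fl,f["cy"]],[0,0,1]]); f["D"]=np.array(f["dist_coeffs"],float); f["V"]=np.array(f["view"]); return f
def ray(f,uv):
    p=cv2.undistortPoints(np.array(uv,float).reshape(-1,1,2),f["K"],f["D"]).reshape(-1,2)
    R=f["V"][:3,:3];t=f["V"][:3,3]
    return -R.T@t, np.c_[p,np.ones(len(p))]@R   # dirs, depth 1
def onz(f,uv,z):
    c,d=ray(f,uv); return c+d*((z-c[2])/d[:,2])[:,None]
def bydepth(f,uv):
    c,d=ray(f,uv); z=np.array([f["depth"][int(round(v)),int(round(u))] for u,v in uv]); return c+d*z[:,None]
E
python3 - <<'E'
from h import *
for n in("scene","top"):
    f=grab(n); cv2.imwrite(f"pics/{n}0.png",f["pixels"]); print(n,f["K"][0,0],f["D"],-f["V"][:3,:3].T@f["V"][:3,3])
s=manip.state();print({k:np.round(v,3) for k,v in s.items()})
E
```

```text
scene 415.7477064348733 [-0.01018024  0.          0.          0.          0.        ] [ 0.55099891 -0.84904978  0.87006732]
top 390.81002095321605 [-0.02842991  0.          0.          0.          0.        ] [ 0.45774182 -0.00330226  1.2561568 ]
{'time': np.float64(0.1), 'joint_pos': array([ 1.231,  0.053,  1.614, -0.   ,  1.476, -0.119]), 'joint_vel': array([ 0.   , -0.001, -0.003, -0.   ,  0.003, -0.001]), 'joint_efforts': array([ 1.0000e-03, -3.9491e+01, -3.7136e+01, -0.0000e+00,  4.0000e-03,
       -0.0000e+00]), 'tool_pos': array([0.137, 0.609, 0.23 ]), 'tool_rot': array([-0.   ,  0.11 ,  0.994, -0.001]), 'contact_force': array([ 0.095, -0.943, -0.145]), 'ft_torque': array([-0.054,  0.054, -0.023]), 'grasp_force': np.float64(0.0), 'gripper_width': np.float64(1.0)}
```

View pics/scene0.png

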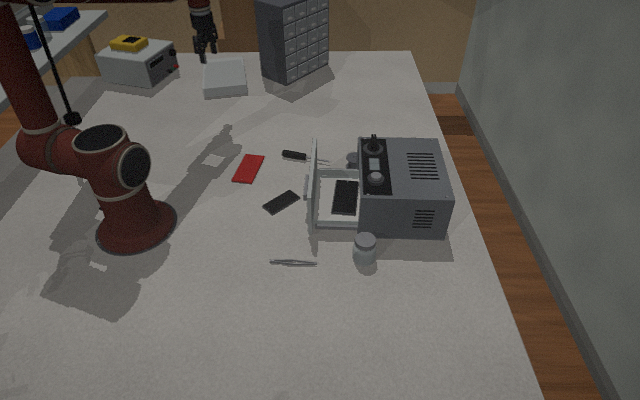

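View pics/top0.png

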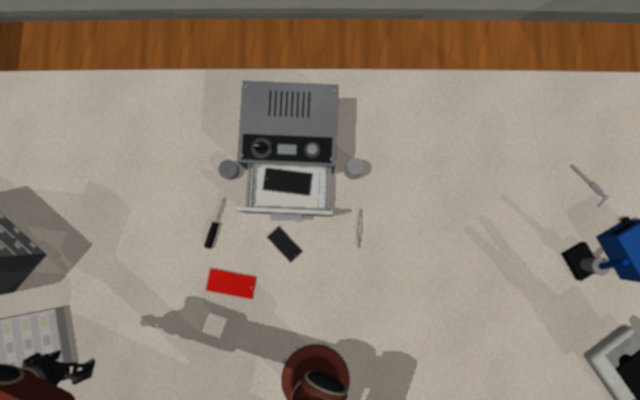

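The top view shows the box at (290,120) and the open drawer's panel along (238..332, 211). The start button is at (312,149) and the timer at (261,148). The phone candidates are the dark one in the drawer (288,181), a smaller dark one on the bench (284,244) and a red one (231,283). The larger, non-red one in the drawer fits the description. I'll confirm that in a crop and measure.

Run:
```python
from h import *
f=grab("top"); s=grab("scene")
a=cv2.resize(f["pixels"][75:260,195:380],None,fx=3,fy=3,interpolation=cv2.INTER_CUBIC)
cv2.imwrite("pics/crop1.png",a)
b=cv2.resize(s["pixels"][125:275,255:455],None,fx=4,fy=4,interpolation=cv2.INTER_CUBIC)
cv2.imwrite("pics/crop2.png",b)
# sizes of dark phones
g=f["pixels"].max(2)
for z,(x0,y0,x1,y1) in((.037,(255,165,320,197)),(.008,(262,222,308,265))):
    m=(g[y0:y1,x0:x1]<50).astype(np.uint8)
    c=max(cv2.findContours(m,0,1)[0],key=cv2.contourArea)
    q=cv2.boxPoints(cv2.minAreaRect(c))+[x0,y0]
    w=onz(f,q,z); print(np.round(w,3).tolist(), np.linalg.norm(np.diff(w,axis=0),axis=1).round(3))
```

```text
[[0.595, 0.162, 0.037], [0.657, 0.155, 0.037], [0.639, 0.016, 0.037], [0.578, 0.024, 0.037]] [0.062 0.14  0.062]
[[0.443, 0.151, 0.008], [0.473, 0.118, 0.008], [0.399, 0.048, 0.008], [0.368, 0.08, 0.008]] [0.045 0.103 0.045]
```

View pics/crop1.png

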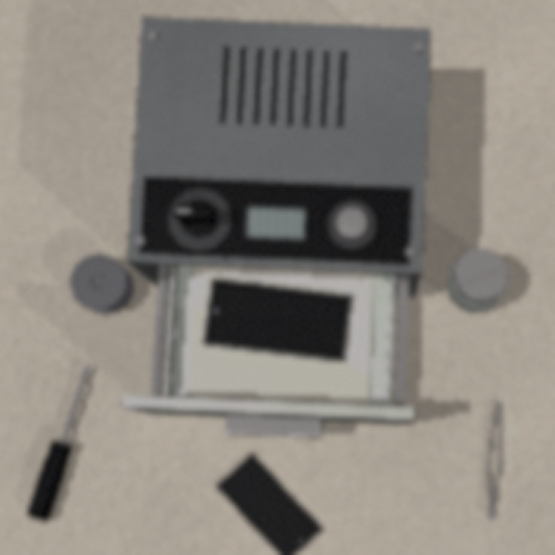

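View pics/crop2.png

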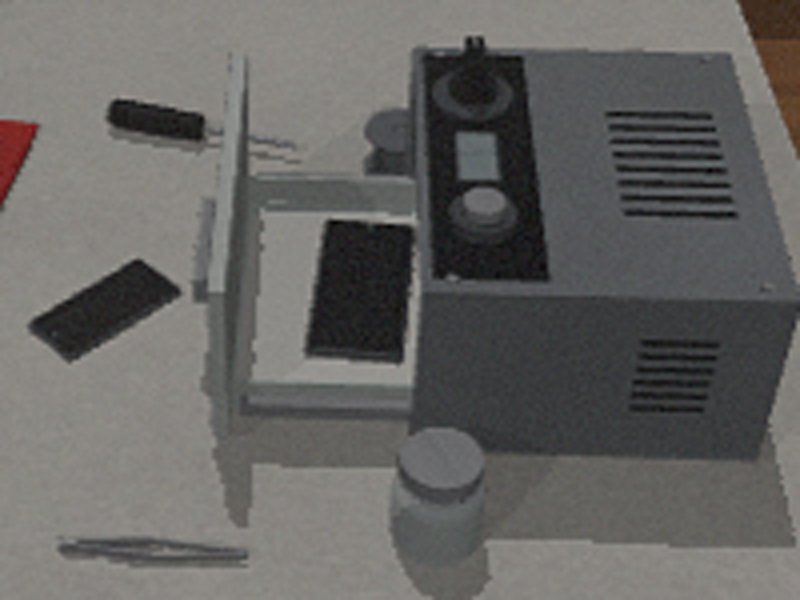

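The crops confirm the larger dark phone lying on the mat in the drawer (crop1 280,320); the smaller dark one is on the bench (crop1 270,505). The button is at crop1 (351,222) and crop2 (486,200). The panel's upper outer edge runs from about crop1 (124,406) to (413,420).

```bash
cat >> h.py <<'E'
def c1(p): return [195,75]+(np.array(p,float)+.5)/3-.5
def c2(p): return [255,125]+(np.array(p,float)+.5)/4-.5
def tri(f,u,s,v):
    (a,d),(b,e)=ray(f,u),ray(s,v); d=d[0]/np.linalg.norm(d);e=e[0]/np.linalg.norm(e)
    t=np.linalg.lstsq(np.c_[d,-e],b-a,rcond=None)[0]; p,q=a+t[0]*d,b+t[1]*e
    return (p+q)/2,np.linalg.norm(p-q)
E
python3 - <<'E'
from h import *
f=grab("top"); s=grab("scene")
w=onz(f,c1([(143,17),(430,30),(420,268),(131,257)]),.16);print("box",w.round(3).tolist(),np.linalg.norm(np.diff(w,axis=0),axis=1))
print("centre",w.mean(0)); 
for i,j in((1,0),(2,3)): d=w[j]-w[i]; print("yaw from y axis",np.arctan2(-d[0],d[1]))
for i,j in((3,0),(2,1)): d=w[j]-w[i]; print("yaw x",np.arctan2(d[1],d[0]))
p=onz(f,c1([(124,407),(413,420)]),.154);d=p[0]-p[1];print("panel",p.round(3).tolist(),np.linalg.norm(d),np.arctan2(-d[0],d[1]))
print("button z=.178",onz(f,c1([(351,222)]),.178),onz(s,c2([(486,200)]),.178),tri(f,c1([(351,222)]),s,c2([(486,200)])))
print("panel far corner/near corner tri",tri(f,c1([(124,403)]),s,c2([(238,54)])),tri(f,c1([(413,416)]),s,c2([(218,290)])))
print("depth: boxtop",bydepth(f,c1([(280,150),(351,222),(200,215),(270,412)])).round(3).tolist(), bydepth(s,c2([(486,200),(580,100),(238,120)])).round(3).tolist())
print("jar,reel",onz(f,c1([(480,278)]),.075),onz(f,c1([(101,283)]),.042), "driver/tweez",onz(f,c1([(40,518),(90,368),(495,400),(492,517)]),.01).round(3).tolist())
E
```

```text
box [[0.895, 0.212, 0.16], [0.882, -0.065, 0.16], [0.65, -0.055, 0.16], [0.66, 0.219, 0.16]] [0.27738458 0.23260724 0.27375437]
centre [0.77189071 0.07769087 0.16      ]
yaw from y axis -0.047374878581011616
yaw from y axis -0.03911561032095969
yaw x -0.03090411568478371
yaw x -0.046389301138307165
panel [[0.519, 0.224, 0.154], [0.506, -0.048, 0.154]] 0.27231902762539945 -0.04552781312470521
button z=.178 [[0.69004339 0.01048082 0.178     ]] [[0.69076505 0.01102503 0.178     ]] (array([0.69032965, 0.010481  , 0.17835975]), np.float64(0.0007112501172155045))
panel far corner/near corner tri (array([0.5229    , 0.22524877, 0.15042147]), np.float64(0.0005672376230822238)) (array([ 0.51220766, -0.04757878,  0.15099391]), np.float64(0.00412959198073415))
depth: boxtop [[0.764, 0.079, 0.157], [0.689, 0.01, 0.182], [0.691, 0.148, 0.202], [0.514, 0.086, 0.159]] [[0.69, 0.007, 0.181], [0.773, 0.147, 0.162], [0.525, 0.135, 0.154]]
jar,reel [[ 0.65434411 -0.11964706  0.075     ]] [[0.65476879 0.2738846  0.042     ]] driver/tweez [[0.409, 0.341, 0.01], [0.568, 0.291, 0.01], [0.534, -0.141, 0.01], [0.41, -0.137, 0.01]]
```

Measured so far: box yaw ≈ -0.044 and origin ≈ (0.772, 0.078). The panel face centre is at ≈ (0.513, 0.088), so the drawer is about 0.127 open. The button is at (0.690, 0.0105, 0.178), agreeing in both views. Next I square the tool to the box and approach.

move_arm --plan '[[[0,0,0,0,0,-0.585,1],[0,0,0,0,0,-0.585,1],[-0.22,-0.325,0,0,0,0,1],[-0.22,-0.325,0,0,0,0,1],[-0.22,-0.325,0,0,0,0,1],[-0.22,-0.325,0,0,0,0,1],[-0.22,-0.325,0,0,0,0,1],[-0.22,-0.325,0,0,0,0,1],[-0.22,-0.325,0,0,0,0,1],[-0.22,-0.325,0,0,0,0,1]]]'

```text
time: 1.55
tool_pos: [0.3343, 0.2872, 0.2315]
tool_rot: [0.0, 0.023, 1.0, 0.0]
contact_force: [1.3, -0.2, 0.6]
gripper_width: -0.001
grasp_force: 0.0
```

move_arm --plan '[[[-0.216,-0.322,0,0,0,0,1],[-0.216,-0.322,0,0,0,0,1],[-0.216,-0.322,0,0,0,0,1],[-0.216,-0.322,0,0,0,0,1],[-0.216,-0.322,0,0,0,0,1],[0,0,0.17,0,0,0,1],[0,0,0.17,0,0,0,1],[0,0,0.17,0,0,0,1],[0,0,0.17,0,0,0,1],[0,0,0.16,0,0,0,1]]]'

```text
time: 2.8
tool_pos: [0.4533, 0.0906, 0.1288]
tool_rot: [-0.001, 0.022, 1.0, 0.0]
contact_force: [0.0, -0.7, 0.1]
gripper_width: 0.002
grasp_force: 0.0
```

Run:
```python
from h import *
f=grab("scene"); cv2.imwrite("pics/a.png",cv2.resize(f["pixels"][90:290,200:460],None,fx=3,fy=3))
print(manip.state()["tool_pos"],manip.state()["joint_pos"])
```

```text
[0.45147738 0.09050383 0.12594324] [ 3.57805070e-02 -2.62781276e-01  2.08482600e+00  3.51320122e-04
  1.32587272e+00 -1.49086560e+00]
```

View pics/a.png

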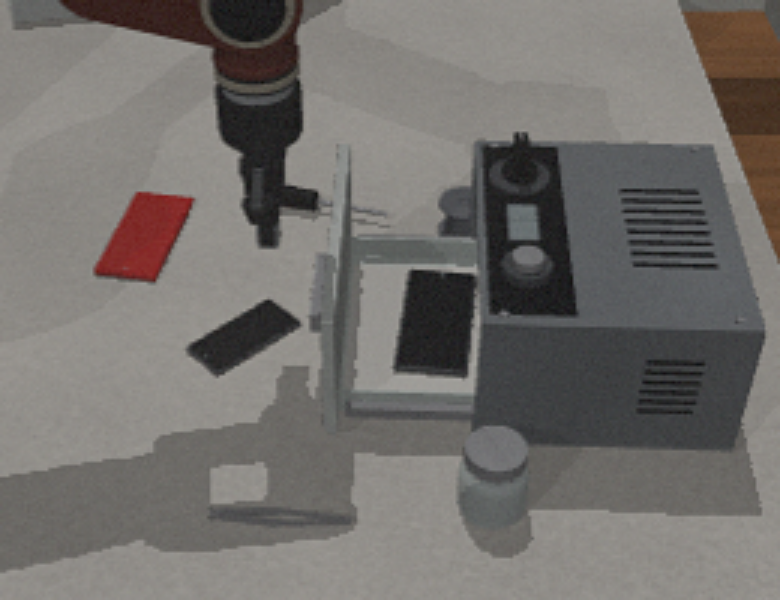

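The fingers stand clear in front of the panel, at crop (268,240) against the panel at (335,230), with the phone flat at (437,322). I'll push slowly along tool -x.

move_arm --plan '[[[-0.1,0,-0.04,0,0,0,1],[-0.1,0,0,0,0,0,1],[-0.08,0,0,0,0,0,1],[-0.06,0,0,0,0,0,1],[-0.05,0,0,0,0,0,1],[-0.05,0,0,0,0,0,1],[-0.05,0,0,0,0,0,1],[-0.05,0,0,0,0,0,1],[-0.06,0,0,0,0,0,1],[-0.06,0,0,0,0,0,1]]]'

```text
time: 4.1
tool_pos: [0.5339, 0.0861, 0.1352]
tool_rot: [-0.0, 0.023, 1.0, 0.0]
contact_force: [-2.9, 0.3, 1.2]
gripper_width: -0.0
grasp_force: 1.4
```

move_arm --plan '[[[-0.06,0,0,0,0,0,1],[-0.06,0,0,0,0,0,1],[-0.06,0,0,0,0,0,1],[-0.06,0,0,0,0,0,1],[-0.06,0,0,0,0,0,1],[-0.06,0,0,0,0,0,1],[-0.06,0,0,0,0,0,1],[-0.06,0,0,0,0,0,1],[-0.06,0,0,0,0,0,1],[-0.06,0,0,0,0,0,1]]]'

```text
time: 5.35
tool_pos: [0.6059, 0.083, 0.1352]
tool_rot: [-0.0, 0.023, 1.0, 0.0]
contact_force: [-2.9, 2.5, -0.5]
gripper_width: -0.0
grasp_force: 1.4
```

The contact force of about 2.9 N matches the drawer's friction. About 23 mm remain, so I slow down.

move_arm --plan '[[[-0.05,0,0,0,0,0,1],[-0.04,0,0,0,0,0,1],[-0.03,0,0,0,0,0,1],[-0.02,0,0,0,0,0,1],[-0.02,0,0,0,0,0,1],[-0.02,0,0,0,0,0,1],[-0.015,0,0,0,0,0,1],[-0.015,0,0,0,0,0,1],[0,0,0,0,0,0,1],[0,0,0,0,0,0,1]]]'

```text
time: 6.6
tool_pos: [0.6273, 0.0818, 0.1353]
tool_rot: [-0.005, 0.022, 1.0, -0.0]
contact_force: [-17.1, 1.8, 7.3]
gripper_width: 0.001
grasp_force: 8.0
```

The force rose to 17 N at TCP 0.627, so the drawer is at its stop, right where I predicted. Now back off, rise and look.

move_arm --plan '[[[0.05,0,0,0,0,0,1],[0.15,0,0,0,0,0,1],[0.1,0,0,0,0,0,1],[0,0,-0.2,0,0,0,1],[0,0,-0.2,0,0,0,1],[0,0,-0.2,0,0,0,1],[0,0,-0.2,0,0,0,1],[0,0,-0.1,0,0,0,1],[0,0,0,0,0,0,1],[0,0,0,0,0,0,1]]]'

```text
time: 7.85
tool_pos: [0.5942, 0.0833, 0.242]
tool_rot: [-0.001, 0.023, 1.0, -0.0]
contact_force: [-0.4, -0.2, 0.1]
gripper_width: 0.002
grasp_force: 0.0
```

Run:
```python
from h import *
f=grab("scene"); t=grab("top")
a=cv2.resize(f["pixels"][100:280,270:460],None,fx=2,fy=2.0,interpolation=cv2.INTER_CUBIC);b=cv2.resize(t["pixels"][70:250,195:385],None,fx=2,fy=2,interpolation=cv2.INTER_CUBIC)
cv2.imwrite("pics/b.png",np.hstack([a,b]))
s=manip.state();print(s["tool_pos"],s["contact_force"])
```

```text
[0.59409419 0.08329092 0.24171968] [-0.48452908 -0.01604075 -0.90251402]
```

View pics/b.png

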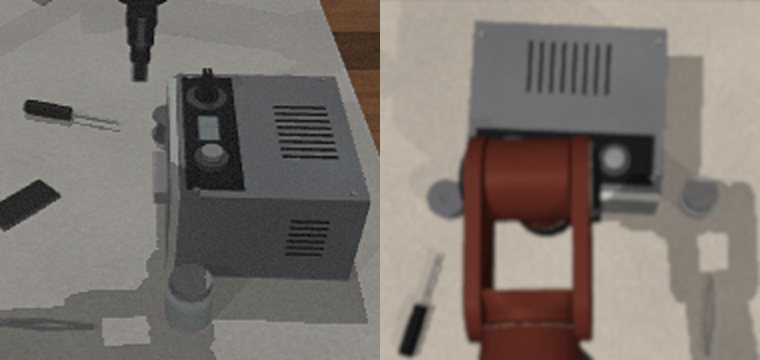

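The drawer is shut flush with the box (left view 165,190), nothing on the bench has moved, and the button is at (212,155). Next I move above the button.

move_arm --plan '[[[-0.206,-0.143,0,0,0,0,1],[-0.206,-0.143,0,0,0,0,1],[-0.206,-0.143,0,0,0,0,1],[-0.206,-0.143,0,0,0,0,1],[0,0,0.1,0,0,0,1],[0,0,0.1,0,0,0,1],[0,0,0.1,0,0,0,1],[0,0,0.08,0,0,0,1],[0,0,0.05,0,0,0,1],[0,0,0,0,0,0,1]]]'

```text
time: 9.2
tool_pos: [0.69, 0.0105, 0.1911]
tool_rot: [-0.0, 0.023, 1.0, 0.0]
contact_force: [-0.3, 0.4, 0.3]
gripper_width: 0.002
grasp_force: 0.0
```

Run:
```python
from h import *
f=grab("scene")
cv2.imwrite("pics/c.png",cv2.resize(f["pixels"][100:220,320:440],None,fx=5,fy=5,interpolation=cv2.INTER_CUBIC))
s=manip.state();print(s["tool_pos"],s["contact_force"])
```

```text
[0.69037453 0.01040254 0.19182404] [-0.09047037  0.2036238   0.50119382]
```

View pics/c.png

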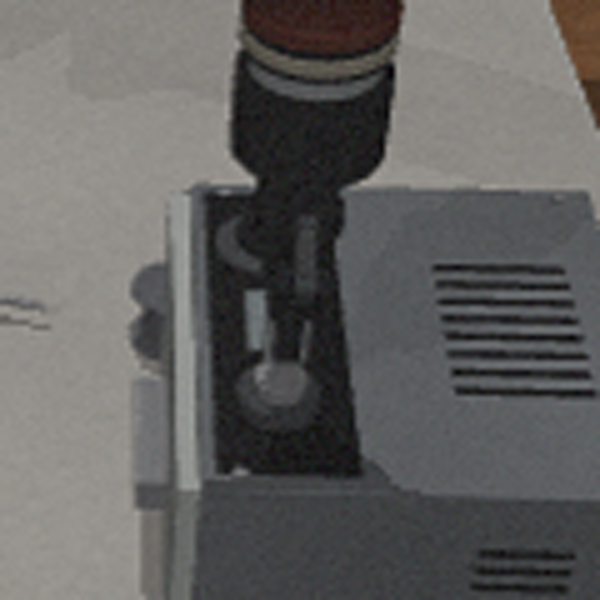

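The fingertips hang right over the button (crop 285,355, button at 283,380). Press slowly.

move_arm --plan '[[[0,0,0.03,0,0,0,1],[0,0,0.03,0,0,0,1],[0,0,0.025,0,0,0,1],[0,0,0.02,0,0,0,1],[0,0,0.02,0,0,0,1],[0,0,0.02,0,0,0,1],[0,0,0.015,0,0,0,1],[0,0,0.015,0,0,0,1],[0,0,0,0,0,0,1],[0,0,0,0,0,0,1]]]'

```text
time: 10.5
tool_pos: [0.6906, 0.0103, 0.1758]
tool_rot: [0.001, 0.023, 1.0, -0.0]
contact_force: [-10.6, 0.4, 18.4]
gripper_width: 0.005
grasp_force: 9.1
```

18 N at z 0.176 looks bottomed out. I'll release gradually to check that the force follows the button's spring.

move_arm --plan '[[[0,0,-0.015,0,0,0,1],[0,0,-0.015,0,0,0,1],[0,0,-0.01,0,0,0,1],[0,0,0,0,0,0,1],[0,0,0,0,0,0,1],[0,0,0,0,0,0,1],[0,0,0,0,0,0,1],[0,0,0,0,0,0,1],[0,0,0,0,0,0,1],[0,0,0,0,0,0,1]]]'

```text
time: 11.75
tool_pos: [0.6904, 0.0103, 0.176]
tool_rot: [0.0, 0.023, 1.0, -0.0]
contact_force: [-3.5, -0.3, 4.8]
gripper_width: -0.003
grasp_force: 3.2
```

move_arm --plan '[[[0,0,-0.015,0,0,0,1],[0,0,-0.01,0,0,0,1],[0,0,0,0,0,0,1],[0,0,0,0,0,0,1],[0,0,0,0,0,0,1],[0,0,0,0,0,0,1],[0,0,0,0,0,0,1],[0,0,0,0,0,0,1],[0,0,0,0,0,0,1],[0,0,0,0,0,0,1]]]'

```text
time: 13.0
tool_pos: [0.6904, 0.0103, 0.1785]
tool_rot: [0.0, 0.023, 1.0, -0.0]
contact_force: [-0.4, -0.2, 3.9]
gripper_width: -0.002
grasp_force: 1.7
```

The force falls along the spring curve (4.8 N, then 3.9 N over 2.5 mm), so the button was fully in. Now I let go and rise clear.

move_arm --plan '[[[0,0,-0.03,0,0,0,1],[0,0,-0.05,0,0,0,1],[0,0,-0.1,0,0,0,1],[0,0,-0.2,0,0,0,1],[0,0,-0.2,0,0,0,1],[0,0,-0.1,0,0,0,1],[0,0,0,0,0,0,1],[0,0,0,0,0,0,1],[0,0,0,0,0,0,1],[0,0,0,0,0,0,1]]]'

```text
time: 14.25
tool_pos: [0.69, 0.0103, 0.2591]
tool_rot: [-0.001, 0.023, 1.0, 0.0]
contact_force: [-0.2, 0.2, 1.2]
gripper_width: -0.001
grasp_force: 0.0
```

Run:
```python
from h import *
f=grab("scene")
cv2.imwrite("pics/d.png",cv2.resize(f["pixels"][90:280,270:460],None,fx=3,fy=3,interpolation=cv2.INTER_CUBIC))
s=manip.state();print(s["tool_pos"],s["contact_force"])
```

```text
[0.69011622 0.01030444 0.25933465] [ 0.03454189  0.36414187 -0.12869499]
```

View pics/d.png

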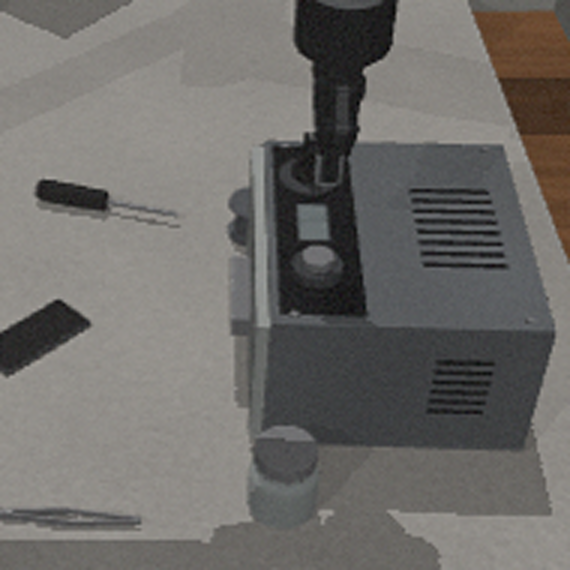

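The button is out again (318,258), the drawer is shut (262,230), and the arm is clear of everything.

```bash
python3 -c "
from plant import manip
print(manip.job_done())"
```

```text
the job is handed in; nothing more can be done
None
```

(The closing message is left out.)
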